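# Tip the board holder level and press the relay module home

## Task

The soldering on the underside of the circuit board is finished: tip the board in its rotating holder until it clicks into its level stop with the components facing up, and then press the plug-in module that stands proud of its socket straight down until it sits flat on the socket. Turn the board by its steel frame, without pressing on the board or its other components, and leave everything else on the table where it lies.

Things in the scene. Friction and masses are not known exactly. Their poses are not given: they have to be found in the camera images.
- holder: rotating circuit-board holder, fixed: grey base plate 150 (x) x 330 (y) x 10 mm with uprights 12 mm thick, 40 mm wide, 150 mm high at y = +-150 mm that carry a turning frame. Origin: middle of the plate's underside; x away from the robot (give or take yaw), y parallel to the turning axis, which runs 130 mm above the origin. At the -y end a star wheel and sprung ball click every 45 degrees
- board_frame (a joint): frame's angle about the holder's y axis, rad: 0 = level, components up (wanted); 1.57 = upright, components facing holder +x, soldered side to the robot. Starts in the stop at 0.79, 1.57 or 2.36. Stops every 0.785; ends at -1.0 and 2.75. Takes 0.55 N m to leave a stop (8 N at the rail); past half way it snaps on. Can overshoot to -0.79. Rail centre at holder x = -70 cos q, z = 130 + 70 sin q mm
- rail (a point): middle (on the centre line) of the frame's rail that is on top when the board is upright and at the robot's side when level: bare round steel bar, 12 mm thick, 250 mm long, 70 mm from the turning axis; black clamps 24 mm long on its inner side, 78 mm each way from here; bar free between. Axes turn with the frame: z out of the component side, y along the bar. An equal rail is opposite
- board: circuit board 110 x 200 x 3 mm in the frame; heat sink, transformer, capacitors (all under 40 mm high) and the module's socket on its component side. Origin at its middle, on the turning axis; z out of the component side, y along the turning axis. Its edge lies 15 mm inside the rail's centre line. Not to be pressed on
- module (a joint): how far the plug-in module is pressed in, m: starts between 0 and 0.003 (12 to 9 mm proud of the socket), 0.012 = home, its body flat on the socket. Slides square to the board, needs about 8 N to move and stays where it is left
- module_top (a point): centre of the flat top of the plug-in relay module in the socket on the board: dark grey box 30 (x) x 80 (y) x 42 mm high, the tallest thing on the board. With the frame level its top is 187.5 mm above the table when home, up to 12 mm more when proud. It lies at x = +4, y = +40 mm in the board's frame. Axes turn with the frame, z out of the component side
- old_module: the worn-out module that was taken out, the same shape as the plug-in one (body 30 x 80 x 42 mm with a 20 x 70 x 13 mm plug), lying loose on its side on the table beyond the holder; origin at the middle of the plug's end face, z along the module from plug to top; a bystander
- screwdriver: screwdriver 190 mm long lying along its x axis on the table at the robot's side of the holder, origin at its middle underneath; a bystander
- multimeter: hand-held multimeter 150 x 78 x 46 mm lying on its back at the left, origin at its middle underneath; a bystander (a fixed power supply, 165 mm high, stands beyond it at the left edge)
- solder_reel: reel of solder, 60 mm across and 40 mm high, standing flat at the right, origin at its middle underneath; a bystander
- parts_box: lidded clear plastic box 136 x 196 x 70 mm at the right of the holder, origin at its middle underneath; a bystander (a fixed soldering station and kettle, up to 210 mm high, stand beyond it)
- solder_pump: desoldering pump, a 200 mm long, 22 mm thick barrel with a nozzle, lying along its x axis left of the holder, origin at its middle underneath; a bystander
- bottle: water bottle, 64 mm across and 200 mm high, at the far left of the holder, origin at its middle underneath; a bystander

How it is judged:
On the way, in this order (a step that is already met when the one before it is completed fails the run):
1. the board rests in the level stop, components up (value of joint board_frame between -0.07 and 0.07 rad and velocity of joint board_frame between -0.05 and 0.05 rad/s), for 0.2 s.
2. the plug-in module is pressed home in its socket (value of joint module above 0.0105 m), for 0.1 s.
At the end, for the whole second after the job is handed in: The frame is at rest in its level stop with the components up (within 0.07 rad, 4 degrees) and the plug-in module is home, within 1.5 mm of flat on its socket (all of step 1 and value of joint module above 0.0105 m); the robot touches nothing.
It fails at once if the robot presses on the board or its other components (more than 5 N) (contact force between board and the fingers above 5 N or contact force between board and the arm above 5 N).
It fails at once if a thing lying on the table is moved by more than 20 mm (distance of any of old_module, screwdriver, multimeter, solder_reel, parts_box, solder_pump, bottle from where it was at the start of the episode above 0.02 m).
It also fails if it takes over 42 s, if anything falls off the work surface, if the arm or the gripper's body presses on something with over 40 N, if the wrist force passes 120 N, or if a joint passes its speed limit or range.

## Robot

A 7-joint arm with a two-finger parallel gripper is mounted at the origin on the work surface. World frame = base frame: x ahead of the robot, y to its left, z up, the work surface at z = 0. Lengths are in m, angles in rad, forces in N, time in s.
With the tool pointing down it reaches from about 0.35 to 0.775 m from the base axis. Payload 3.1 kg.
Tool frame: the origin (TCP) lies midway between the tips of the shut fingers; the grasp point (between the pads) lies tcp_to_grasp behind it (tcp_to_grasp is the distance from the TCP to the grasp point, in m); z points along the fingers, y is the line along which they close (so a half turn about z gives the same grasp; the last joint's range is limited). The gripper opens to 85 mm and grips with 20 to 120 N. Pads are 22 mm wide; open, the fingers measure 114 mm over their backs; the gripper's body (76 mm by 85 mm) begins 54 mm behind the grasp point. The pads swing forward as they close: fully open they stand 13 mm farther back than shut.
Start: joints at [1.169, 0.311, 0.014, 1.512, -0.004, 1.319, -0.027], TCP at [0.194, -0.515, 0.231] pointing down, gripper open.
Joint ranges: [-2.7, 2.7], [-0.3, 1.91], [-1.27, 1.3], [0.12, 2.57], [-1.44, 4.58], [0.2, 2.03], [-3.05, 3.05]. Speed limits (rad/s): [2.79, 2.79, 3.14, 3.14, 3.14, 3.14, 3.14].

## Interface

Orientations are given as a unit quaternion [x, y, z, w].
In Python, from rig import * gives the robot as it stands.
- The arm moves only by the tool send_rows, never from a script. Its argument "steps" is a list of rows, each a list of 7 numbers: the turn, a rotation vector about the tool's x, y, z normalised to -1 to 1, where 1 is 360 degrees, then the shift along the tool's x, y, z normalised to -1 to 1, where 1 is 0.6 m, then the closure, from -1 (fully open) to 1 (shut), so that 0 is half open. A call has 1 to 8 rows; each row is the pose to reach, as a shift and turn from the pose commanded when the call began, along the tool's axes at that moment, turning the shorter way round; what a row does not reach only later rows make up. A row lasts 1/8 s, in which the tool goes at most 62.5 mm and 10.7 degrees, less where a joint would pass 70% of its speed; a pose out of reach is approached as far as the arm can. A call with a number of a shift or a turn outside -1 to 1 is refused whole. A call with a gripper value outside its range is refused whole. The fingers move at their own pace and stop on an object; "squeeze" is the grip in N (left out, the last holds). Time passes only in rows, so rows that repeat a pose let the fingers close. It gives the time, the measured TCP pose, the force, the opening and the grip force at its end, in the units of the state.
- read_state(): the state, without advancing time (a new reading comes with each control period).
- capture(name): name is "scene" or "side" or "wrist"; returns (picture, depth): 400x640x3 uint8, red, green, blue; 400x640 float32, m along the optical axis (not along the pixel's ray), 0 where there is no reading.
- get_calibration(name): a dict with "fx", "fy", "cx", "cy" (pixels), "R" (3x3) and "t" (3): a world point X has camera coordinates R X + t. Camera axes: x right, y down, z forward; pixel columns grow to the right and rows downward; lengths in m; the calibration is good to about 2 mm. A picture is of the moment at which its call begins: read the wrist's pose just before it. get_calibration takes no time and is no camera call; for the wrist camera it gives the pose at the moment of the call.
- finish_job(): hands the job in; it is judged then, once.
The state is a dict: "time_s": time; "q": joint angles; "qvel": joint speeds; "joint_torque": joint torques, N m; "position": TCP position; "tcp_rot": TCP orientation; "force": force on the tool from outside, world axes, zero at the start; "moment": the same for the moment, N m; "opening": opening from 0.0 (shut) to 1.0 (fully open); "grasp_force": force on a finger pad.
Only numpy, scipy, OpenCV 4.12 (cv2) and the standard library are available. Lean on these libraries where they do the work, as an engineer would, in place of code of your own. Each camera call takes 0.05 s, during which the arm holds its last target. There are 200 camera calls.

## Working session

There is one attempt and no reset: what is moved stays moved. The work goes in short steps, Python scripts to look and compute and a tool call to move; the robot and the scene stay as the last step left them, time stands still between calls to the robot, and variables do not carry over. Pictures are saved under pics/ and viewed, at most 10 in all, crops included, and the job is handed in when it is done.

Besides the shell and the picture viewer there is one more tool, called by a JSON object that holds its "op" and its "data", one argument or row to a line. send_rows: Moves the arm, as the interface text tells. Scaled input: -1 to 1 covers 0.6 m each way for a shift and 360 degrees each way for a turn. Its arguments: {"type":"object","properties":{"steps":{"type":"array"},"squeeze":{"type":"number"}},"required":["steps"]}

```bash
mkdir -p pics; ls
python3 - <<'E'
from rig import *
import cv2,numpy as np
s=read_state(); print({k:np.round(v,3).tolist() for k,v in s.items()})
for n in("scene","side"):
    p,d=capture(n); c=get_calibration(n); np.savez(f"pics/{n}.npz",p=p,d=d,**c)
    cv2.imwrite(f"pics/{n}.png",p[:,:,::-1]); print(n,(-np.array(c["R"]).T@c["t"]).round(3),np.array(c["R"])[2].round(2))
E
```

```text
pics
{'time_s': 0.0, 'q': [1.169, 0.312, 0.014, 1.513, -0.004, 1.319, -0.027], 'qvel': [0.001, -0.001, 0.001, 0.001, -0.0, 0.001, -0.0], 'joint_torque': [0.0, -37.991, 0.146, -23.059, 0.012, 0.014, 0.0], 'position': [0.193, -0.514, 0.23], 'tcp_rot': [0.984, 0.179, -0.0, -0.001], 'force': [0.642, -0.804, -0.679], 'moment': [-0.008, 0.002, 0.0], 'grasp_force': 0.0, 'opening': 1.0}
scene [1.112 0.587 1.056] [-0.45 -0.47 -0.76]
side [ 0.289 -0.625  0.995] [ 0.24  0.57 -0.79]
```

View pics/scene.png

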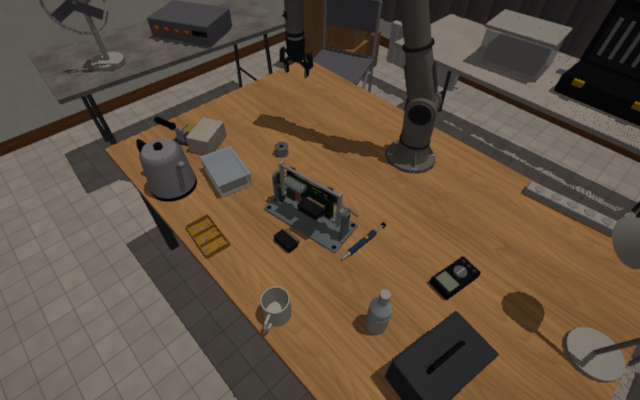

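View pics/side.png

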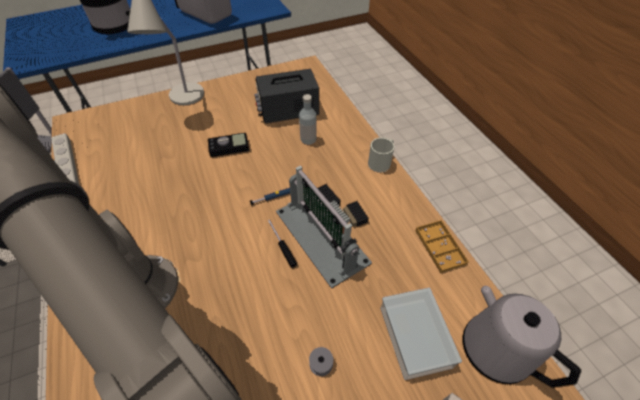

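The scene view shows the holder at about (312,215) and the side view shows it at (325,240). The board stands roughly upright with its soldered side to the robot. Next I'll fit the pose from depth.

```bash
cat > h.py <<'E'
import numpy as np
def cloud(f):
    z=np.load(f); d=z["d"]; v,u=np.nonzero(d>0); w=d[v,u]
    c=np.stack([(u-z["cx"])/z["fx"]*w,(v-z["cy"])/z["fy"]*w,w],1)
    return (c-z["t"])@z["R"], z["p"][v,u].astype(int), np.stack([u,v],1)
E
python3 - <<'E'
from h import *
import cv2
for n in("scene","side"):
    X,C,U=cloud(f"pics/{n}.npz")
    i=np.where((U==[[312,232]] if n=="scene" else U==[[312,250]]).all(1))[0]; c0=X[i[0]]; print(n,c0.round(3))
    grey=(C.max(1)-C.min(1)<30)
    m=(np.hypot(*(X-c0)[:,:2].T)<.24)&(abs(X[:,2]-.010)<.006)&grey
    P=X[m]; r=cv2.minAreaRect((P[:,:2]*1000).astype(np.float32)); print(m.sum(),r,np.median(P[:,2]))
    t=(np.hypot(*(X-c0)[:,:2].T)<.24)&(X[:,2]>.14)
    Q=X[t]; print(len(Q),"high",Q[:,2].max(), np.median(Q,0)); 
    k=Q[Q[:,2]>Q[:,2].max()-.012]; 
    for z in np.arange(.14,.23,.01):
        s=Q[(Q[:,2]>=z)&(Q[:,2]<z+.01)]; print(z.round(3),len(s), s.mean(0).round(3) if len(s) else "")
    print("tab",np.median(X[(abs(X[:,2])<.01)][:,2]))
E
```

```text
scene [0.593 0.015 0.007]
1885 ((560.9828491210938, 12.103363037109375), (250.6416015625, 428.6974182128906), 37.54970932006836) 0.008389433347268925
1245 high 0.21430074330093782 [ 0.55885825 -0.03810771  0.16934704]
0.14 324 [ 0.564 -0.014  0.144]
0.15 113 [ 0.563 -0.042  0.155]
0.16 202 [ 0.569 -0.061  0.165]
0.17 196 [ 0.564 -0.059  0.174]
0.18 97 [ 0.552 -0.032  0.184]
0.19 80 [ 0.554 -0.027  0.196]
0.2 219 [ 0.554 -0.041  0.204]
0.21 14 [ 0.553 -0.043  0.212]
0.22 0 
tab -0.0017564878739945633
side [ 0.502 -0.084  0.01 ]
2554 ((530.4281005859375, -52.9532470703125), (267.1518249511719, 361.0859069824219), 44.636417388916016) 0.008240626386981911
1283 high 0.21269828365442536 [ 0.55594545 -0.07091964  0.17205639]
0.14 296 [ 0.563 -0.07   0.144]
0.15 146 [ 0.556 -0.079  0.155]
0.16 157 [ 0.566 -0.069  0.166]
0.17 144 [ 0.565 -0.069  0.174]
0.18 89 [ 0.549 -0.058  0.184]
0.19 111 [ 0.546 -0.06   0.197]
0.2 323 [ 0.55  -0.052  0.204]
0.21 17 [ 0.557 -0.08   0.211]
0.22 0 
tab -0.0017025961664508546
```

Run:
```python
from h import *
import cv2
from scipy.optimize import minimize
Q=[];P=[]
for n in("scene","side"):
    X,C,U=cloud(f"pics/{n}.npz")
    near=np.hypot(X[:,0]-.56,X[:,1]+.04)<.22
    a=X[near&(X[:,2]>.198)&(X[:,2]<.22)]
    d=np.linalg.svd(a[:,:2]-np.median(a[:,:2],0))[2][0]; d*=np.sign(d[1]); t=(a[:,:2]-np.median(a[:,:2],0))@d
    print(n,len(a),np.median(a,0).round(4),"yaw",np.degrees(np.arctan2(-d[0],d[1])).round(2),"extent",np.percentile(t,[0,2,98,100]).round(3),"z",np.percentile(a[:,2],[50,90,97]).round(4))
    mid=np.median(a[:,:2],0)+d*(t.min()+t.max())/2; print("rail mid",mid.round(4))
    Q.append(a); P.append(X[near&(abs(X[:,2]-.009)<.005)&(C.max(1)-C.min(1)<25)])
A=np.vstack(Q); B=np.vstack(P)
m=A[:,:2].mean(0); d=np.linalg.svd(A[:,:2]-m)[2][0]; d*=np.sign(d[1]); e=np.array([d[1],-d[0]]); print("yaw",np.degrees(np.arctan2(-d[0],d[1])), m)
f=(B[:,:2]-m)
s=f@e; t=f@d
import collections
print("x hist",np.histogram(s,np.arange(-.15,.16,.01)));print("y hist",np.histogram(t,np.arange(-.22,.23,.01))[0])
# profile of rail points
tt=(A[:,:2]-m)@d; ss=(A[:,:2]-m)@e
for k in np.arange(-.16,.17,.02):
    w=(tt>=k)&(tt<k+.02); 
    if w.any(): print(k.round(2),w.sum(),ss[w].mean().round(4),A[w,2].max().round(4))
```

```text
scene 262 [ 0.5532 -0.0387  0.203 ] yaw 10.11 extent [-0.132 -0.126  0.121  0.123] z [0.203  0.2082 0.2113]
rail mid [ 0.554  -0.0432]
side 387 [ 0.5509 -0.0576  0.2031] yaw 10.01 extent [-0.115 -0.113  0.135  0.14 ] z [0.2031 0.2072 0.2104]
rail mid [ 0.5488 -0.0452]
yaw 9.894817613915 [ 0.55120509 -0.04740226]
x hist (array([  0,   1,   3,  15,   1,   0,   0, 161, 315, 322, 309, 302, 290,
       329, 317, 308, 189, 198, 222, 231, 257, 250, 144,   2,   0,   6,
         8,   6,   6,   7]), array([-1.50000000e-01, -1.40000000e-01, -1.30000000e-01, -1.20000000e-01,
       -1.10000000e-01, -1.00000000e-01, -9.00000000e-02, -8.00000000e-02,
       -7.00000000e-02, -6.00000000e-02, -5.00000000e-02, -4.00000000e-02,
       -3.00000000e-02, -2.00000000e-02, -1.00000000e-02,  1.38777878e-16,
        1.00000000e-02,  2.00000000e-02,  3.00000000e-02,  4.00000000e-02,
        5.00000000e-02,  6.00000000e-02,  7.00000000e-02,  8.00000000e-02,
        9.00000000e-02,  1.00000000e-01,  1.10000000e-01,  1.20000000e-01,
        1.30000000e-01,  1.40000000e-01,  1.50000000e-01]))
y hist [  0   0   0   0   0  49 133 114 130 137 129 134 134 138 141 126 115 115
 140 116 126 117 116 113 122 126 142 136 137 143 133 131 124 125 120 115
 103  99  91   0   0   0  20  25]
-0.14 26 0.0004 0.2113
-0.12 57 0.0011 0.2136
-0.1 54 -0.0005 0.2065
-0.08 60 -0.0018 0.2068
-0.06 45 -0.0 0.2066
-0.04 44 0.0008 0.2068
-0.02 44 0.0007 0.2064
-0.0 42 0.0005 0.2072
0.02 42 0.0002 0.206
0.04 44 0.001 0.2075
0.06 49 -0.0009 0.2056
0.08 54 -0.0018 0.2065
0.1 41 0.0003 0.2097
0.12 47 0.0011 0.2143
```

View crop.

Rail top is 0.206 and its line lies over the middle of the plate, so q = 1.57. The holder origin is about (0.5515, -0.0465) with yaw 10°. Next I'll look at the component side.

Run:
```python
from h import *
import cv2
p=cv2.imread("pics/scene.png")[150:260,250:370]; cv2.imwrite("pics/c1.png",cv2.resize(p,None,fx=5,fy=5,interpolation=cv2.INTER_CUBIC))
y=np.radians(10);o=np.array([.5515,-.0465,0]);R=np.array([[np.cos(y),-np.sin(y),0],[np.sin(y),np.cos(y),0],[0,0,1]])
X,C,U=cloud("pics/scene.npz"); H=(X-o)@R
m=(abs(H[:,1])<.11)&(H[:,0]>.004)&(H[:,0]<.07)&(H[:,2]>.07)&(H[:,2]<.193); H=H[m]
# height (x) above board as grid: rows z, cols y
for z in np.arange(.185,.07,-.01):
    print(f"{z:.3f}",[int(1000*np.median(w)) if len(w:=H[(abs(H[:,2]-z)<.005)&(abs(H[:,1]-yy)<.01),0]) else None for yy in np.arange(-.1,.11,.02)])
```

```text
0.185 [None, 5, 6, 4, 4, None, None, 4, 4, 5, 5]
0.175 [4, 21, 20, 24, 19, 17, 5, 6, 5, 6, 4]
0.165 [None, 25, 31, 24, 22, 22, 5, 6, None, 5, 4]
0.155 [None, 34, 35, 34, 32, 22, None, 5, 4, 6, 4]
0.145 [None, None, 34, 33, 24, 16, 16, 16, 17, 15, 5]
0.135 [None, 31, 37, 30, None, 41, 42, 40, 41, 42, None]
0.125 [None, 36, 37, 33, 22, 67, 68, 68, 69, 33, None]
0.115 [None, 37, 37, 27, 21, 69, 68, 68, 69, 41, None]
0.105 [None, 37, 37, 32, 4, None, None, None, None, 15, None]
0.095 [None, 38, 37, 8, 6, None, None, None, 9, 16, None]
0.085 [None, None, None, 11, None, None, None, None, None, 12, 4]
0.075 [None, None, None, 15, None, None, None, None, None, 5, 5]
```

View pics/c1.png

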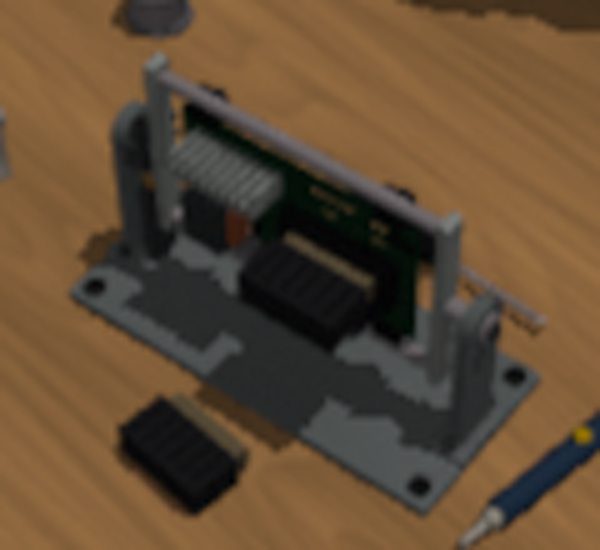

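The component side faces +x. The heat sink is at the -y half, and the rail edge is free of tall parts at holder y = +15 to +65. I'll pull the rail there at y = 45 with shut fingers.

```bash
cat >> h.py <<'E'
from scipy.spatial.transform import Rotation as Ro
YAW=np.radians(10); O=np.array([.5515,-.0465,0]); RH=Ro.from_euler("z",YAW)
GOAL=RH*Ro.from_euler("x",np.pi)   # tool x along holder x, tool z down
def row(s,h,pos=None,rot=None):
    "row numbers (turn, shift) for holder-frame point h from state s"
    r=rot or Ro.from_quat(s["tcp_rot"]); p=np.array(s["position"] if pos is None else pos)
    w=O+RH.apply(h); t=(r.inv()*GOAL).as_rotvec()/(2*np.pi)
    return np.r_[t,r.inv().apply(w-p)/.6].round(4), w.round(4)
def inh(p): return RH.inv().apply(np.array(p)-O).round(4)
E
python3 - <<'E'
from rig import *
from h import *
s=read_state()
for h in([.035,.045,.30],): print(row(s,h))
print(Ro.from_quat(s["tcp_rot"]).as_matrix().round(3))
E
```

```text
(array([-3.000e-04,  0.000e+00,  2.950e-02,  9.042e-01, -5.826e-01,
       -1.150e-01]), array([0.5782, 0.0039, 0.3   ]))
[[ 0.936  0.352 -0.001]
 [ 0.352 -0.936  0.002]
 [-0.    -0.002 -1.   ]]
```

{"op": "send_rows", "data": {
  "steps": [
    [0,0,0,0,0,-0.115,1],
    [0,0,0,0,0,-0.115,1],
    [0,0,0.0295,0.904,-0.583,-0.115,1],
    [0,0,0.0295,0.904,-0.583,-0.115,1],
    [0,0,0.0295,0.904,-0.583,-0.115,1],
    [0,0,0.0295,0.904,-0.583,-0.115,1],
    [0,0,0.0295,0.904,-0.583,-0.115,1],
    [0,0,0.0295,0.904,-0.583,-0.115,1]
  ],
  "squeeze": 40
}}

```text
time_s: 1.1
position: [0.4158, -0.2145, 0.2999]
tcp_rot: [0.996, 0.087, -0.0, 0.0]
force: [1.5, -0.3, 0.5]
opening: 0.0
grasp_force: 0.0
```

Run:
```python
from rig import *
from h import *
s=read_state(); print(s["time_s"],s["position"],inh(s["position"]),s["opening"],s["force"],row(s,[.035,.045,.30]))
```

```text
1.1 [ 0.41584186 -0.21454447  0.29985425] [-0.1628 -0.1419  0.2999] 0.0002741997153908711 [ 1.52860605 -0.34404233  0.45042445] (array([ 0.000e+00,  0.000e+00, -0.000e+00,  3.296e-01, -3.116e-01,
       -3.000e-04]), array([0.5782, 0.0039, 0.3   ]))
```

{"op": "send_rows", "data": {
  "steps": [
    [0,0,0,0.33,-0.312,0,1],
    [0,0,0,0.33,-0.312,0,1],
    [0,0,0,0.33,-0.312,0,1],
    [0,0,0,0.33,-0.312,0,1],
    [0,0,0,0.33,-0.312,0,1],
    [0,0,0,0.33,-0.312,0,1]
  ]
}}

```text
time_s: 1.85
position: [0.5777, 0.0049, 0.2989]
tcp_rot: [0.996, 0.09, -0.001, -0.001]
force: [-0.5, -1.5, 0.0]
opening: 0.003
grasp_force: 0.0
```

Run:
```python
from rig import *
from h import *
import cv2
s=read_state(); print(s["time_s"],inh(s["position"]),s["opening"],s["force"],row(s,[.035,.045,.194]))
n="wrist";p,d=capture(n);c=get_calibration(n); np.savez("pics/w.npz",p=p,d=d,**c); cv2.imwrite("pics/w.png",p[:,:,::-1])
X,C,U=cloud("pics/w.npz"); H=np.array([RH.inv().apply(x-O) for x in X])
m=(H[:,2]>.196)&(H[:,2]<.212)&(abs(H[:,1])<.2)&(abs(H[:,0])<.02)
for k in np.arange(-.16,.16,.02):
    w=m&(H[:,1]>=k)&(H[:,1]<k+.02)
    if w.any(): print(k.round(2),w.sum(),H[w,0].min().round(4),H[w,0].max().round(4),H[w,2].max().round(4))
```

```text
1.85 [0.0348 0.0461 0.2989] 0.003159377322953022 [-0.52588335 -1.49345998  0.02673006] (array([-0.0003,  0.0003,  0.0008,  0.0007,  0.0022,  0.1749]), array([0.5782, 0.0039, 0.194 ]))
-0.14 40 -0.0078 0.0058 0.2118
-0.12 376 -0.0124 0.0061 0.212
-0.1 344 -0.0193 0.0029 0.2093
-0.08 426 -0.0193 0.0029 0.2097
-0.06 289 -0.0088 0.0036 0.2087
-0.04 287 -0.0073 0.0033 0.2087
-0.02 287 -0.0074 0.0036 0.2086
-0.0 286 -0.0074 0.0036 0.209
0.02 239 -0.0078 0.0038 0.2085
0.04 200 -0.0075 0.0036 0.2083
0.06 388 -0.0183 0.0038 0.2089
0.08 354 -0.0186 0.0039 0.209
0.1 329 -0.01 0.0069 0.2119
0.12 60 -0.0113 0.0073 0.212
```

View pics/w.png

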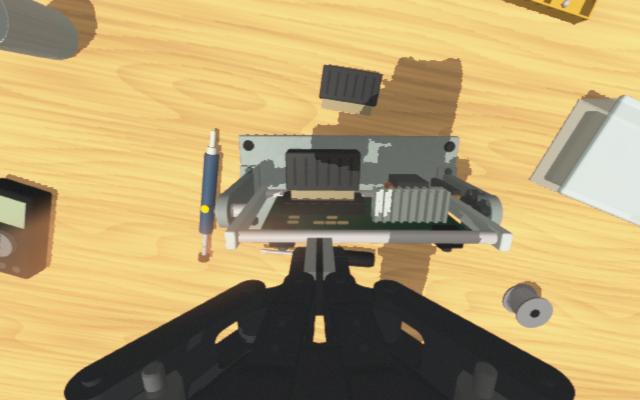

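The picture shows the shut fingers at (320,240) above the component side. The rail is at row 237 and its span is free at the fingers' y; depth puts it at x ≈ -2 mm. I'll lower the fingers and pull.

{"op": "send_rows", "data": {
  "steps": [
    [0,0,0.001,0,0.002,0.09,1],
    [0,0,0.001,0,0.002,0.175,1],
    [0,0,0.001,0,0.002,0.175,1],
    [0,0,0.001,-0.03,0.002,0.175,1],
    [0,0,0.001,-0.04,0.002,0.175,1],
    [0,0,0.001,-0.05,0.002,0.175,1],
    [0,0,0.001,-0.06,0.002,0.175,1],
    [0,0,0.001,-0.068,0.002,0.175,1]
  ]
}}

```text
time_s: 2.9
position: [0.5509, -0.0045, 0.2038]
tcp_rot: [0.996, 0.084, 0.017, -0.0]
force: [17.6, 3.0, 6.3]
opening: -0.003
grasp_force: 8.3
```

```bash
cat > chk.py <<'E'
from rig import *
from h import *
import sys
s=read_state(); print(s["time_s"],inh(s["position"]),np.round(s["force"],1))
p,d=capture("side");c=get_calibration("side"); np.savez("pics/s2.npz",p=p,d=d,**c)
X,C,U=cloud("pics/s2.npz"); H=RH.inv().apply(X-O)
for k in(-.055,-.03,0,.02):  # profile of highest points robot side of the axis
    w=H[(abs(H[:,1]-k)<.01)&(abs(H[:,0])<.1)&(H[:,2]>.1)&(H[:,0]<.02)]
    j=w[:,0].argmin() if len(w) else None
    if len(w): print(k,len(w),"min x",w[j].round(3),"max z",w[w[:,2].argmax()].round(3))
E
python3 chk.py
```

```text
2.9 [0.0067 0.0415 0.2038] [17.6  3.   6.3]
-0.055 87 min x [-0.015 -0.065  0.186] max z [-0.007 -0.06   0.206]
-0.03 105 min x [-0.012 -0.039  0.204] max z [ 0.014 -0.021  0.295]
0 2736 min x [-0.1   0.01  0.58] max z [-0.042  0.009  0.618]
0.02 1534 min x [-0.1    0.016  0.624] max z [-0.098  0.029  0.636]
```

The fingers ride up to z = 0.204 because of the arm's compliance. I'll back off, go lower and pull again.

{"op": "send_rows", "data": {
  "steps": [
    [0,0,0,0.04,0,0,1],
    [0,0,0,0.04,0,0.015,1],
    [0,0,0,0.04,0,0.015,1]
  ]
}}

```text
time_s: 3.32
position: [0.5601, -0.0026, 0.1859]
tcp_rot: [0.996, 0.084, -0.001, 0.0]
force: [-0.1, -0.1, -0.0]
opening: -0.003
grasp_force: 0.0
```

```bash
python3 chk.py
```

```text
3.325 [0.0161 0.0418 0.1859] [-0.1 -0.1 -0. ]
-0.055 87 min x [-0.007 -0.057  0.202] max z [ 0.001 -0.049  0.205]
-0.03 108 min x [-0.008 -0.039  0.201] max z [ 0.006 -0.02   0.277]
0 2349 min x [-0.1    0.005  0.604] max z [-0.099  0.009  0.612]
0.02 1491 min x [-0.1    0.027  0.628] max z [-0.1    0.027  0.628]
```

{"op": "send_rows", "data": {
  "steps": [
    [0,0,0.002,-0.02,0,0,1],
    [0,0,0.002,-0.03,0,0,1],
    [0,0,0.002,-0.04,0,0,1],
    [0,0,0.002,-0.048,0,0,1],
    [0,0,0.002,-0.048,0,0,1]
  ]
}}

```text
time_s: 4.0
position: [0.5321, -0.0069, 0.1865]
tcp_rot: [0.997, 0.078, -0.0, 0.0]
force: [-0.3, -0.5, 0.4]
opening: -0.002
grasp_force: 0.0
```

```bash
python3 chk.py
```

```text
4.0 [-0.0122  0.0424  0.1865] [-0.3 -0.5  0.4]
-0.055 118 min x [-0.041 -0.065  0.188] max z [-0.033 -0.061  0.2  ]
-0.03 111 min x [-0.038 -0.021  0.198] max z [-0.022 -0.02   0.275]
0 2577 min x [-0.1    0.007  0.594] max z [-0.05   0.006  0.604]
0.02 1504 min x [-0.1    0.015  0.554] max z [-0.097  0.025  0.62 ]
```

{"op": "send_rows", "data": {
  "steps": [
    [0,0,-0.002,0,0,-0.1,1],
    [0,0,-0.002,0,0,-0.1,1],
    [0,0,-0.002,-0.08,0,-0.1,1],
    [0,0,-0.002,-0.08,0,-0.1,1]
  ]
}}

```text
time_s: 4.55
position: [0.4809, -0.015, 0.2448]
tcp_rot: [0.997, 0.083, -0.003, 0.001]
force: [1.0, 0.9, -0.1]
opening: 0.002
grasp_force: 0.0
```

```bash
python3 chk.py
python3 - <<'E'
from rig import *
from h import *
s=read_state(); print(row(s,[-.06,.045,.20]))
E
```

```text
4.55 [-0.0641  0.0432  0.2448] [ 1.   0.9 -0.1]
-0.055 127 min x [-0.044 -0.065  0.185] max z [-0.036 -0.052  0.196]
-0.03 125 min x [-0.043 -0.033  0.193] max z [-0.036 -0.028  0.196]
0 2262 min x [-0.1    0.007  0.653] max z [-0.1    0.01   0.657]
0.02 1568 min x [-0.1    0.028  0.654] max z [-0.1    0.014  0.657]
(array([ 0.0002,  0.0004, -0.0012,  0.0029, -0.0032,  0.0761]), array([ 0.4846, -0.0126,  0.2   ]))
```

{"op": "send_rows", "data": {
  "steps": [
    [0,0,0,0,0,0,1],
    [0,0,0,0,0,0,1],
    [0,0,0,0,0,0,1],
    [0,0,0,0,0,0,1]
  ]
}}

```text
time_s: 5.1
position: [0.4858, -0.014, 0.2462]
tcp_rot: [0.996, 0.084, -0.0, -0.0]
force: [0.4, 0.0, 1.0]
opening: -0.002
grasp_force: 0.0
```

```bash
python3 chk.py; python3 -c "
import numpy as np,cv2
p=np.load('pics/s2.npz')['p'][150:300,250:400,::-1];cv2.imwrite('pics/c2.png',cv2.resize(p,None,fx=4,fy=4,interpolation=2))"
```

```text
5.1 [-0.059   0.0434  0.2462] [0.4 0.  1. ]
-0.055 127 min x [-0.043 -0.062  0.19 ] max z [-0.04  -0.062  0.197]
-0.03 124 min x [-0.043 -0.033  0.189] max z [-0.038 -0.031  0.195]
0 2340 min x [-0.1    0.007  0.651] max z [-0.097  0.009  0.659]
0.02 1577 min x [-0.1    0.028  0.656] max z [-0.096  0.016  0.659]
```

View pics/c2.png

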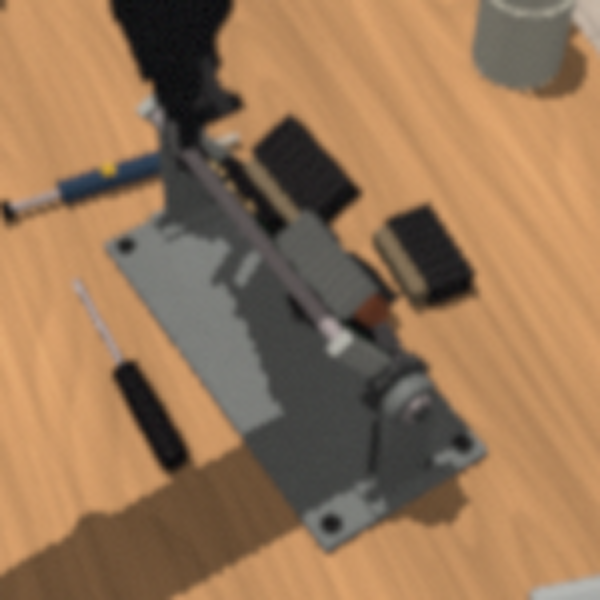

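It rests at q ≈ 1.0, past half way but held by friction. I'll push the bar down from above with the tip, moving toward the robot as the rail goes.

{"op": "send_rows", "data": {
  "steps": [
    [0,0,0,0.023,0,0.05,1],
    [0,0,0,0.023,0,0.07,1],
    [0,0,0,0.018,0,0.09,1],
    [0,0,0,0.012,0,0.105,1],
    [0,0,0,0.005,0,0.115,1],
    [0,0,0,0.0,0,0.12,1]
  ]
}}

```text
time_s: 5.9
position: [0.4799, -0.015, 0.1797]
tcp_rot: [0.996, 0.084, -0.005, 0.002]
force: [-22.3, -1.3, 41.9]
opening: -0.005
grasp_force: 22.7
```

```bash
python3 chk.py
```

```text
5.9 [-0.065   0.0434  0.1797] [-22.3  -1.3  41.9]
-0.055 174 min x [-0.06 -0.05  0.18] max z [-0.012 -0.055  0.185]
-0.03 147 min x [-0.059 -0.039  0.175] max z [-0.013 -0.022  0.185]
0 1876 min x [-0.1    0.007  0.552] max z [-0.096  0.01   0.598]
0.02 1461 min x [-0.1    0.03   0.329] max z [-0.095  0.012  0.598]
```

{"op": "send_rows", "data": {
  "steps": [
    [0,0,0,0,0,-0.04,1],
    [0,0,0,0.02,0,-0.04,1],
    [0,0,0,0.02,0,-0.04,1]
  ]
}}

```text
time_s: 6.32
position: [0.4978, -0.0119, 0.1978]
tcp_rot: [0.996, 0.084, -0.0, -0.0]
force: [0.1, -1.1, -0.6]
opening: 0.003
grasp_force: 0.0
```

```bash
python3 chk.py
```

```text
6.325 [-0.0469  0.0434  0.1978] [ 0.1 -1.1 -0.6]
-0.055 164 min x [-0.057 -0.06   0.181] max z [-0.051 -0.055  0.188]
-0.03 146 min x [-0.057 -0.021  0.181] max z [-0.037 -0.02   0.289]
0 2282 min x [-0.1    0.006  0.601] max z [-0.083  0.009  0.614]
0.02 1472 min x [-0.1    0.016  0.61 ] max z [-0.099  0.03   0.619]
```

{"op": "send_rows", "data": {
  "steps": [
    [0,0,0,-0.012,0,0.015,1],
    [0,0,0,-0.013,0,0.027,1],
    [0,0,0,-0.015,0,0.035,1],
    [0,0,0,-0.018,0,0.043,1],
    [0,0,0,-0.021,0,0.05,1],
    [0,0,0,-0.024,0,0.056,1]
  ]
}}

```text
time_s: 7.12
position: [0.4784, -0.0155, 0.1674]
tcp_rot: [0.996, 0.084, -0.004, 0.002]
force: [-4.4, -0.6, 6.4]
opening: 0.001
grasp_force: 3.2
```

```bash
python3 chk.py
```

```text
7.125 [-0.0666  0.0432  0.1674] [-4.4 -0.6  6.4]
-0.055 204 min x [-0.07  -0.064  0.162] max z [-0.024 -0.063  0.181]
-0.03 152 min x [-0.069 -0.029  0.162] max z [-0.025 -0.031  0.181]
0 1877 min x [-0.1    0.002  0.534] max z [-0.096  0.008  0.586]
0.02 1426 min x [-0.1    0.029  0.3  ] max z [-0.098  0.019  0.587]
```

{"op": "send_rows", "data": {
  "steps": [
    [0,0,0,0,0,0.005,1],
    [0,0,0,0,0,0.01,1],
    [0,0,0,0,0,0.015,1],
    [0,0,0,0,0,0.015,1]
  ]
}}

```text
time_s: 7.68
position: [0.4829, -0.0144, 0.1549]
tcp_rot: [0.996, 0.084, -0.001, -0.0]
force: [0.6, -0.6, -0.5]
opening: 0.0
grasp_force: 0.0
```

```bash
python3 chk.py
```

```text
7.675 [-0.062   0.0435  0.1549] [ 0.6 -0.6 -0.5]
-0.055 220 min x [-0.075 -0.047  0.144] max z [-0.033 -0.063  0.174]
-0.03 145 min x [-0.076 -0.033  0.147] max z [-0.036 -0.033  0.178]
0 1968 min x [-0.1    0.005  0.56 ] max z [-0.092  0.009  0.575]
0.02 1381 min x [-0.1    0.019  0.574] max z [-0.1    0.03   0.579]
```

It snapped past half way. I'll raise the tool clear and look.

{"op": "send_rows", "data": {
  "steps": [
    [0,0,0,0,0,-0.1,1],
    [0,0,0,0,0,-0.2,1],
    [0,0,0,0,0,-0.25,1],
    [0,0,0,-0.15,0,-0.25,1],
    [0,0,0,-0.15,0,-0.25,1],
    [0,0,0,-0.15,0,-0.25,1]
  ]
}}

```text
time_s: 8.48
position: [0.3934, -0.0301, 0.3061]
tcp_rot: [0.997, 0.083, 0.001, 0.001]
force: [-0.1, 0.7, -1.1]
opening: -0.002
grasp_force: 0.0
```

```bash
python3 chk.py
cat > lev.py <<'E'
from rig import *
from h import *
import cv2
for n in("scene","wrist"):
    p,d=capture(n);c=get_calibration(n); np.savez(f"pics/L{n}.npz",p=p,d=d,**c); cv2.imwrite(f"pics/L{n}.png",p[:,:,::-1])
    X,C,U=cloud(f"pics/L{n}.npz"); H=RH.inv().apply(X-O)
    for nm,a,b in(("rail-",-.085,-.062),("rail+",.062,.085)):
        w=H[(abs(H[:,1])<.06)&(H[:,0]>a)&(H[:,0]<b)&(H[:,2]>.08)&(H[:,2]<.19)]
        if len(w): print(n,nm,len(w),np.percentile(w[:,2],95).round(4))
    w=H[(abs(H[:,0])<.06)&(H[:,1]>-.02)&(H[:,1]<.1)&(H[:,2]>.18)&(H[:,2]<.215)]
    if len(w)>20: print(n,"module top",len(w),np.median(w[:,2]).round(4),cv2.minAreaRect((w[:,:2]*1000).astype(np.float32)), "slope z/x",np.polyfit(w[:,0],w[:,2],1)[0].round(3))
E
python3 lev.py
```

```text
8.475 [-0.1528  0.0436  0.3061] [-0.1  0.7 -1.1]
-0.055 224 min x [-0.075 -0.058  0.144] max z [-0.038 -0.055  0.173]
-0.03 147 min x [-0.076 -0.039  0.15 ] max z [-0.034 -0.03   0.174]
0 213 min x [-0.075  0.005  0.149] max z [0.006 0.006 0.2  ]
0.02 216 min x [-0.075  0.015  0.147] max z [0.003 0.022 0.199]
scene rail- 81 0.1527
scene rail+ 114 0.1214
scene module top 227 0.1938 ((21.10724449157715, 42.33079528808594), (32.67283630371094, 82.84590911865234), 0.8647269010543823) slope z/x -0.262
wrist rail- 1487 0.153
wrist module top 1611 0.1911 ((0.12740039825439453, 43.335533142089844), (80.10518646240234, 6.580321311950684), 89.70872497558594) slope z/x 3.86
```

Friction holds it at q ≈ 0.23 (slope 0.26, rail tops 0.153 and 0.121). I'll press the rail down gently until its top is near 0.137.

{"op": "send_rows", "data": {
  "steps": [
    [0,0,0,0.132,0,0.1,1],
    [0,0,0,0.132,0,0.2,1],
    [0,0,0,0.132,0,0.24,1],
    [0,0,0,0.132,0,0.253,1],
    [0,0,0,0.132,0,0.262,1],
    [0,0,0,0.132,0,0.27,1],
    [0,0,0,0.132,0,0.277,1],
    [0,0,0,0.132,0,0.281,1]
  ]
}}

```text
time_s: 9.62
position: [0.4729, -0.0165, 0.1377]
tcp_rot: [0.996, 0.084, 0.001, 0.0]
force: [-0.1, -0.2, 0.7]
opening: -0.0
grasp_force: 0.0
```

```bash
python3 chk.py; python3 lev.py
```

```text
9.625 [-0.0722  0.0432  0.1377] [-0.1 -0.2  0.7]
-0.055 233 min x [-0.077 -0.065  0.129] max z [-0.011 -0.063  0.171]
-0.03 154 min x [-0.078 -0.025  0.134] max z [ 0.003 -0.04   0.166]
0 1767 min x [-0.1    0.001  0.512] max z [-0.097  0.007  0.558]
0.02 1096 min x [-0.1    0.018  0.339] max z [-0.098  0.013  0.559]
scene rail- 114 0.1874
scene rail+ 116 0.1361
scene module top 327 0.1964 ((-18.365253448486328, 43.17842102050781), (104.00370788574219, 83.17879486083984), 89.94937133789062) slope z/x -0.083
wrist rail- 6917 0.1871
wrist module top 35099 0.2 ((-21.353958129882812, 43.31686782836914), (77.2831802368164, 80.07054138183594), 0.006069832481443882) slope z/x -0.114
```

Level now, as far as I can see. I'll raise and verify.

{"op": "send_rows", "data": {
  "steps": [
    [0,0,0,0,0,-0.1,1],
    [0,0,0,0,0,-0.2,1],
    [0,0,0,0,0,-0.25,1],
    [0,0,0,-0.15,0,-0.25,1],
    [0,0,0,-0.15,0,-0.25,1],
    [0,0,0,-0.15,0,-0.25,1]
  ]
}}

```text
time_s: 10.52
position: [0.3826, -0.0319, 0.2876]
tcp_rot: [0.997, 0.083, 0.0, 0.001]
force: [0.0, -0.4, 0.3]
opening: -0.001
grasp_force: 0.0
```

```bash
python3 lev.py
python3 - <<'E'
from rig import *
from h import *
s=read_state(); print(s["time_s"],inh(s["position"]),row(s,[.004,.04,.21]))
X,C,U=cloud("pics/Lscene.npz"); H=RH.inv().apply(X-O)
for a in np.arange(-.09,.09,.01):
    w=H[(abs(H[:,1]-.02)<.015)&(H[:,0]>a)&(H[:,0]<a+.01)&(H[:,2]>.1)&(H[:,2]<.25)]
    if len(w): print(a.round(3),len(w),w[:,2].max().round(4),np.median(w[:,2]).round(4))
E
```

```text
scene rail- 79 0.136
scene rail+ 117 0.1358
scene module top 241 0.1961 ((6.41433048248291, 43.90260696411133), (35.289573669433594, 80.9317626953125), 3.1756229400634766) slope z/x -0.225
wrist rail- 1599 0.1376
wrist module top 803 0.1885 ((-12.606670379638672, 43.2147331237793), (1.7312440872192383, 78.53886413574219), 0.16386456787586212) slope z/x -1.487
10.625 [-0.1618  0.044   0.2876] (array([ 1.000e-04, -3.000e-04, -1.000e-03,  2.762e-01,  4.800e-03,
        1.298e-01]), array([ 0.5485, -0.0064,  0.21  ]))
-0.08 6 0.1336 0.1331
-0.07 19 0.1357 0.1331
-0.01 19 0.2005 0.1974
-0.0 22 0.201 0.1968
0.01 72 0.1999 0.1743
0.02 38 0.1994 0.1745
0.03 8 0.1584 0.1573
0.04 34 0.1619 0.1535
0.05 37 0.1586 0.1396
0.06 4 0.1353 0.1323
0.07 23 0.1364 0.1326
```

Level: both rail tops are at 0.136 and the module top is about 0.199 at x ≈ 3, y ≈ 42. Now I'll move above it and press.

{"op": "send_rows", "data": {
  "steps": [
    [0,0,-0.001,0.275,0.003,0,1],
    [0,0,-0.001,0.275,0.003,0,1],
    [0,0,-0.001,0.275,0.003,0,1],
    [0,0,-0.001,0.275,0.003,0,1],
    [0,0,-0.001,0.275,0.003,0.1,1],
    [0,0,-0.001,0.275,0.003,0.135,1],
    [0,0,-0.001,0.275,0.003,0.135,1]
  ]
}}

```text
time_s: 11.5
position: [0.5451, -0.0057, 0.2041]
tcp_rot: [0.996, 0.087, -0.002, -0.0]
force: [-0.1, 0.1, 1.1]
opening: -0.001
grasp_force: 0.0
```

Run:
```python
from rig import *
from h import *
import cv2
s=read_state(); print(s["time_s"],inh(s["position"]),s["force"],row(s,[.004,.04,.187]))
p,d=capture("wrist"); cv2.imwrite("pics/w3.png",p[:,:,::-1])
```

```text
11.5 [0.0008 0.0413 0.2041] [-0.11912653  0.14434774  1.08735839] (array([-0.0002,  0.0008,  0.    ,  0.0055,  0.0022,  0.0285]), array([ 0.5485, -0.0064,  0.187 ]))
```

View pics/w3.png

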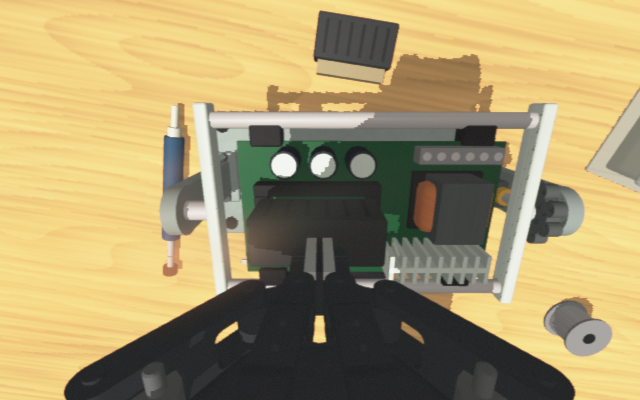

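The picture shows the level board with components up and the shut tips over the module's top, at (320,240) on a body spanning columns 250-385. I'll press straight down.

{"op": "send_rows", "data": {
  "steps": [
    [0,0,0,0.004,0.001,0.006,1],
    [0,0,0,0.004,0.001,0.011,1],
    [0,0,0,0.004,0.001,0.016,1],
    [0,0,0,0.004,0.001,0.021,1],
    [0,0,0,0.004,0.001,0.025,1],
    [0,0,0,0.004,0.001,0.028,1],
    [0,0,0,0.004,0.001,0.03,1],
    [0,0,0,0.004,0.001,0.03,1]
  ]
}}

```text
time_s: 12.55
position: [0.5502, -0.0056, 0.1902]
tcp_rot: [0.996, 0.087, 0.002, 0.0]
force: [-1.0, 0.5, 6.9]
opening: -0.002
grasp_force: 3.2
```

{"op": "send_rows", "data": {
  "steps": [
    [0,0,0,0,0,0.003,1],
    [0,0,0,0,0,0.005,1],
    [0,0,0,0,0,0.007,1],
    [0,0,0,0,0,0.008,1]
  ]
}}

```text
time_s: 13.05
position: [0.5508, -0.0056, 0.1875]
tcp_rot: [0.996, 0.087, 0.003, 0.001]
force: [-4.3, -0.6, 16.8]
opening: -0.004
grasp_force: 8.0
```

{"op": "send_rows", "data": {
  "steps": [
    [0,0,0,0,0,0.002,1],
    [0,0,0,0,0,0.003,1]
  ]
}}

```text
time_s: 13.3
position: [0.5513, -0.0054, 0.1873]
tcp_rot: [0.996, 0.087, 0.004, 0.001]
force: [-5.4, -1.1, 21.8]
opening: -0.0
grasp_force: 11.1
```

Seated: z holds at 0.1873 while the force rises. I'll raise straight up and check.

{"op": "send_rows", "data": {
  "steps": [
    [0,0,0,0,0,-0.05,1],
    [0,0,0,0,0,-0.13,1],
    [0,0,0,0,0,-0.2,1],
    [0,0,0,-0.27,0,-0.2,1],
    [0,0,0,-0.27,0,-0.2,1],
    [0,0,0,-0.27,0,-0.2,1],
    [0,0,0,-0.27,0,-0.2,1]
  ]
}}

```text
time_s: 14.18
position: [0.3877, -0.0346, 0.3021]
tcp_rot: [0.996, 0.086, 0.0, 0.001]
force: [0.2, -0.1, -0.2]
opening: -0.0
grasp_force: 0.0
```

```bash
python3 lev.py
python3 - <<'E'
from h import *
X,C,U=cloud("pics/Lscene.npz"); H=RH.inv().apply(X-O)
for a in np.arange(-.02,.04,.01):
    w=H[(abs(H[:,1]-.04)<.03)&(H[:,0]>a)&(H[:,0]<a+.01)&(H[:,2]>.1)&(H[:,2]<.25)]
    if len(w): print(a.round(3),len(w),w[:,2].max().round(4),np.median(w[:,2]).round(4))
E
```

```text
scene rail- 86 0.1358
scene rail+ 120 0.1362
scene module top 185 0.1853 ((6.605091094970703, 42.438777923583984), (31.664297103881836, 80.29753875732422), 0.9588624238967896) slope z/x -0.04
wrist rail- 1513 0.1377
wrist module top 2066 0.1881 ((-6.695960998535156, 43.587310791015625), (80.05191802978516, 12.846945762634277), 89.88927459716797) slope z/x 0.242
-0.01 36 0.1887 0.1857
0.0 42 0.1889 0.1855
0.01 116 0.1887 0.172
0.02 78 0.1849 0.1585
0.03 14 0.16 0.1573
```

The frame is level (rail tops 0.136 each), the module is home (top about 0.187), and the robot is clear.

```bash
python3 -c "
from rig import *
print(finish_job())"
```

```text
the job is handed in; nothing more can be done
None
```

The board rests level in its stop with the components up, the module is pressed home (top measured at about 187 mm), and the job was handed in with the robot clear at about 14 s; the hand-in returned no verdict, and I took no final check of the things lying on the table.

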